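# Seat the index disc on its locating pin

## Robot

A 6-joint arm with a two-finger parallel gripper is mounted at the origin on a cart in front of the work surface, level with it; the furniture and walls round the work are solid. World frame = base frame: x ahead of the robot, y to its left, z up, the work surface at z = 0. Lengths are in m, angles in rad, forces in N, time in s.
With the tool pointing down it reaches from about 0.325 to 0.9 m from the base axis. Payload 3.5 kg.
Tool frame: the origin (TCP) lies at the very end of the fingers, on their centre line; the grasp point (between the pads) lies manip.pinch_z behind it (manip.pinch_z is the distance from the TCP to the grasp point, in m); z points along the fingers, x is the direction in which the jaws open and shut, and the axes are right-handed (so a half turn about z gives the same grasp; the last joint's range is limited). The gripper opens to 85 mm and grips with 20 to 120 N. Pads are 22 mm wide; open, the fingers measure 114 mm over their backs; the gripper's body (76 mm by 85 mm) begins 54 mm behind the grasp point. The pads swing forward as they close: fully open they stand 13 mm farther back than shut.
Start: joints at [1.087, 0.276, -0.026, 1.268, 0, 1.467], TCP at [0.232, 0.58, 0.231] pointing down, gripper open.
Joint ranges: [-3.12, 3.12], [-0.85, 1.88], [-1.08, 1.24], [-1.95, 2.15], [-1.57, 1.53], [-3.14, 3.14]. Speed limits (rad/s): [2.57, 2.57, 3.14, 3.14, 3.14, 3.14].

## Interface

Orientations are given as a rotation vector (axis times angle).
In Python, from rig import read_state, optics, job, manip gives the robot as it stands.
- The arm moves only by the tool servo_tool, never from a script. Its argument "steps" is a list of rows, each a list of 2 entries, a list of its own where there are three numbers: the shift along the tool's x, y, z in m, then the turn, a rotation vector about the tool's x, y, z in rad. In form: [[[dx, dy, dz], [rx, ry, rz]], ...]. A call has exactly 10 rows; each row shifts and turns the commanded pose from where the row before left it, along the tool's axes as they then stand; what a row does not reach is not made up. A row lasts 1/8 s, in which the tool goes at most 62.5 mm and 10.7 degrees, less where a joint would pass 70% of its speed; a pose out of reach is approached as far as the arm can. A call with a gripper value outside its range is refused whole. "hand" is the opening, from 0 (shut) to 1 (fully open), set as the call begins (left out, the last holds). The fingers move at their own pace and stop on an object; "grip_force" is the grip in N (left out, the last holds). Time passes only in rows, so rows that do not move let the fingers close, or fill a call up. It gives the time, the measured TCP pose, the force and the opening at its end, in the units of the state.
- read_state(): the state, without advancing time (a new reading comes with each control period).
- optics.snapshot(name): name is "scene" or "side" or "wrist"; returns (picture, depth): 420x560x3 uint8, red, green, blue; 420x560 float32, m along the optical axis (not along the pixel's ray), 0 where there is no reading.
- optics.camera_params(name): a dict with "K" (3x3 intrinsics, pixels), "R" (3x3) and "t" (3): a world point X has camera coordinates R X + t; the wrist camera has in their place "mount" (4x4, takes a point from camera to tool coordinates, whose origin is the TCP and whose axes are the tool frame's). Camera axes: x right, y down, z forward; pixel columns grow to the right and rows downward; lengths in m; the calibration is good to about 2 mm. A picture is of the moment at which its call begins: read the wrist's pose just before it. camera_params takes no time and is no camera call.
- job.sign_off(): hands the job in, once; it reports no verdict.
The state is a dict: "time_s": time; "q": joint angles; "qd": joint speeds; "joint_torque": joint torques, N m; "ee_pos": TCP position; "tool_rot": TCP orientation; "contact_force": force on the tool from outside, world axes, zero at the start; "ft_torque": the same for the moment, N m; "width": opening from 0.0 (shut) to 1.0 (fully open).
Only numpy, scipy, OpenCV 4.12 (cv2) and the standard library are available. Lean on these libraries where they do the work, as an engineer would, in place of code of your own. Each camera call takes 0.05 s, during which the arm holds its last target. There are 200 camera calls.

## Task

On the round jig with the grey base plate, turn the raised metal disc by gently pushing one of its two upright studs sideways with a fingertip until one of its two rim notches (either will do) stands over the locating pin. Then press down on the middle of the disc until it is fully home, its top level with the top of the block that holds the pin, and let go. Push and press only: do not grip the studs or lift anything, and leave the wood offcut, the tape measure and the bolt where they are.

Things in the scene. Friction and masses are not known exactly. Their poses are not given: they have to be found in the camera images.
- jig_base: fixed grey jig base plate, 160 x 128 x 15 mm, screwed to the bench; origin at the centre of its underside, on the bench. The vertical axis of the disc stands 14 mm from the origin along the base's +x. The locating pin lies from that axis towards the base's -x. A steel block (14 mm radial, 30 mm across, its top 41.5 mm above the bench) carries the pin, 60 to 74 mm from the axis
- pin (a point): point on the locating pin, 46 mm from the disc axis: a fixed level steel pin 10 mm thick that points radially from its block to the axis, from radius 60 to 40 mm, centre 30 mm above the bench, below the raised disc
- hub_top (a point): centre of the top face of the steel bush in the middle of the disc (36 mm across, 3 mm proud of the disc's top), on the disc axis; 52.5 mm above the bench while raised, 44.5 mm when home. Press here. The bush does not turn with the disc. It slides down stiffly (friction about 9 N, the disc's weight of about 3.6 N helps, so it takes about 6 N plus the speed drag of 30 N per m/s) and stays where it is left; home is a hard stop
- bush (a joint): height of bush and disc, m: 0 = raised as at the start, 0.008 = fully home, negative = lifted. Unless a notch is over the pin, the pin, a little springy, stops the disc at 0.001 to 0.003, however it is pressed (up to about 40 N)
- disc (a joint): turn of the disc, rad, growing anticlockwise seen from above. At 0 the studs lie along the base's x axis and the notches along its y axis; a notch is over the pin at +1.571 and at -1.571. It starts between -0.9 and 0.9, turns without stops, is held by friction of about 0.09 N m (2.4 N at a stud) and stays where it is left
- notch_a (a point): middle of one rim notch, half-way through the disc's thickness, 46 mm from the axis. Disc: steel, 104 mm across, 14 mm thick, its top 49.5 mm above the bench while raised and 41.5 mm when home. The notch is open at the rim, 16 mm wide, from radius 38 mm to the rim at 52 mm; so there is 3 mm of play each side of the 10 mm pin
- notch_b (a point): middle of the other rim notch, opposite and the same
- stud_a: upright round steel stud on the disc, 12 mm thick, 20 mm high, 38 mm from the axis, a quarter turn clockwise (seen from above) of notch_a; origin at the middle of its foot, on the disc's top. To be pushed sideways
- stud_b: the other stud, opposite and the same, a quarter turn clockwise of notch_b
- wood_block: planed wood offcut 50 x 75 x 32 mm, loose; body origin at the centre of its underside. A bystander, leave it alone
- tape_measure: closed yellow and black tape measure about 74 x 76 x 36 mm, loose; origin at the centre of its underside. A bystander, leave it alone
- bolt: hexagon bolt with nut, 78 mm long, 22 mm across, lying loose; origin under its middle. A bystander, leave it alone

How it is judged:
By the outcome, as a careful person would: the job done as asked, in the order asked, and still so for the second after the job is handed in, with the robot touching nothing.
It also fails if it takes over 40 s, if anything falls off the work surface, if the arm or the gripper's body presses on something with over 40 N, if the wrist force passes 120 N, or if a joint passes its speed limit or range.

## Working session

There is one attempt and no reset: what is moved stays moved. The work goes in short steps, Python scripts to look and compute and a tool call to move; the robot and the scene stay as the last step left them, time stands still between calls to the robot, and variables do not carry over. Pictures are saved under pics/ and viewed, about 8 in all and at most 12, crops included, and the job is handed in when it is done.

Besides the shell and the picture viewer there is one more tool, called after ">>>" by a JSON object that holds its "op" and its "data". servo_tool: Moves the arm, as the interface text tells. Its arguments: {"type":"object","properties":{"steps":{"type":"array"},"hand":{"type":"number"},"grip_force":{"type":"number"}},"required":["steps"]}

```bash
mkdir -p pics
cat > h.py <<'E'
import numpy as np,cv2
from rig import read_state,optics,job,manip
from scipy.spatial.transform import Rotation as Ro
def cam(n,s=None):
    p=optics.camera_params(n);K=np.array(p["K"])
    if "R" in p: R=np.array(p["R"]);t=np.array(p["t"]);return K,R.T,-R.T@t
    s=s or read_state();M=np.array(p["mount"]);W=Ro.from_rotvec(s["tool_rot"]).as_matrix()
    return K,W@M[:3,:3],W@M[:3,3]+np.array(s["ee_pos"])
def ray(c,u,v,z):
    K,R,o=c;d=R@np.linalg.solve(K,[u,v,1.]);return o+d*(z-o[2])/d[2]
def proj(c,X):
    K,R,o=c;q=K@(R.T@(np.array(X)-o));return q[:2]/q[2]
def cloud(c,D):
    K,R,o=c;v,u=np.mgrid[:D.shape[0],:D.shape[1]]
    P=np.stack([(u-K[0,2])/K[0,0]*D,(v-K[1,2])/K[1,1]*D,D],-1)
    return P@R.T+o
E
python3 - <<'E'
from h import *
s=read_state();print({k:np.round(v,3) for k,v in s.items()});print(manip.pinch_z)
for n in("scene","wrist"):
    s=read_state();I,D=optics.snapshot(n);cv2.imwrite(f"pics/{n}0.png",I[:,:,::-1]);np.savez(f"{n}0.npz",D=D,I=I)
    K,R,o=cam(n,s);print(n,np.round(o,3),np.round(R[:,2],3),K[0,0])
E
```

```text
{'time_s': np.float64(0.0), 'q': array([ 1.087,  0.277, -0.028,  1.268, -0.   ,  1.467]), 'qd': array([0.   , 0.001, 0.001, 0.   , 0.   , 0.   ]), 'joint_torque': array([-3.0000e-03, -4.4551e+01,  2.9520e+01,  1.6000e-02, -0.0000e+00,
       -0.0000e+00]), 'ee_pos': array([0.232, 0.58 , 0.23 ]), 'tool_rot': array([ 2.601,  1.76 , -0.003]), 'contact_force': array([-0.395,  0.253,  0.891]), 'ft_torque': array([ 0.01 , -0.006,  0.01 ]), 'width': np.float64(0.997)}
0.0187
scene [-0.016  0.305  0.697] [ 0.632 -0.356 -0.689] 537.1139159400935
wrist [0.167 0.606 0.373] [ 0.257 -0.105 -0.961] 356.8467901863559
```

View pics/scene0.png

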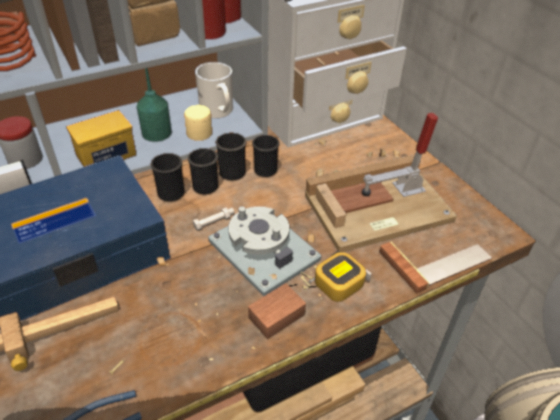

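View pics/wrist0.png

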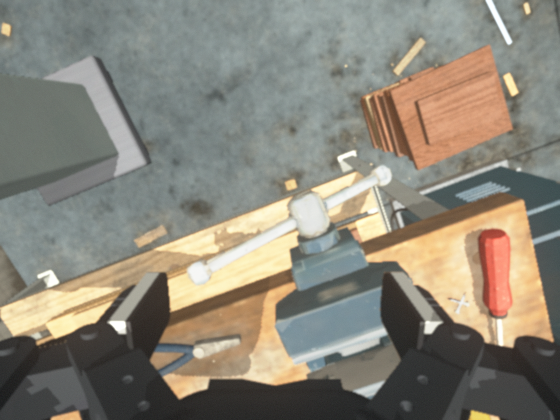

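The scene view shows the jig at about (262,240). Its disc is near (258,230) and the dark pin block near (284,256). The bolt is at (213,216), the tape at (341,275) and the wood at (277,310). The wrist camera doesn't see the jig yet. I'll zoom in on the scene view and measure.

Run:
```python
from h import *
f=np.load("scene0.npz");I,D=f["I"],f["D"]
c=cam("scene")
C=I[190:330,185:385];cv2.imwrite("pics/c0.png",cv2.resize(C,None,fx=4,fy=4,interpolation=cv2.INTER_CUBIC)[:,:,::-1])
P=cloud(c,D)
for n,(u,v),z in[("hub",(258,228),.0525),("block",(284,256),.0415),("wood",(277,305),.032),("tape",(341,272),.036),("bolt",(213,216),.011)]:
    print(n,np.round(ray(c,u,v,z),3),np.round(P[v,u],3))
```

```text
hub [0.56  0.021 0.052] [0.561 0.02  0.052]
block [0.493 0.007 0.041] [0.495 0.006 0.039]
wood [0.417 0.06  0.032] [0.419 0.059 0.03 ]
tape [ 0.425 -0.06   0.036] [ 0.427 -0.062  0.033]
bolt [0.663 0.062 0.011] [0.662 0.062 0.012]
```

View pics/c0.png

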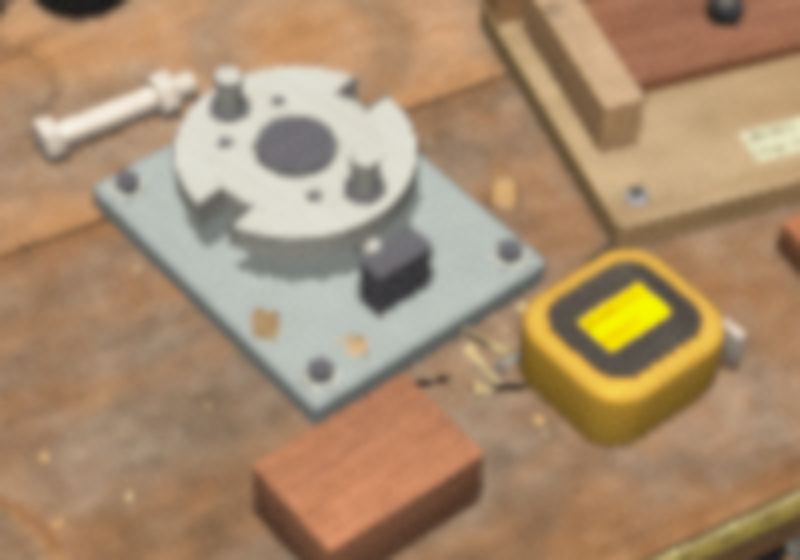

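Run:
```python
from h import *
f=np.load("scene0.npz");I,D=f["I"],f["D"];c=cam("scene")
g=lambda x,y,z:ray(c,185+x/4-.375,190+y/4-.375,z)
h=g(296,146,.0525);print("hub",h)
for n,p,z in[("studN foot",(364,192),.0495),("studF foot",(230,112),.0495),("studF top",(230,74),.0695),("studN top",(363,160),.0695),("notch1",(222,206),.0495),("notch2",(376,104),.0495),("block",(396,250),.0415)]:
    X=g(*p,z);d=(X-h)[:2];print(n,X.round(3),np.hypot(*d).round(4),np.degrees(np.arctan2(d[1],d[0])).round(1))
L=[g(*p,.015) for p in[(96,186),(545,262),(318,412)]];print(np.round(L,3))
e=L[0]-L[2];print("edge L2->L0 (160?)",np.hypot(*e[:2]),np.degrees(np.arctan2(e[1],e[0])))
e=L[2]-L[1];print("edge L1->L2 (128?)",np.hypot(*e[:2]),np.degrees(np.arctan2(e[1],e[0])))
P=cloud(c,D);m=(D>0)&(P[...,0]<.75)&(P[...,1]>-.15)
for y in np.arange(-.15,.8,.1):
    k=m&(abs(P[...,1]-y)<.05);print(round(y,2),[ (round(P[...,2][k&(abs(P[...,0]-x)<.05)].max(),2) if (k&(abs(P[...,0]-x)<.05)).any() else None) for x in np.arange(.25,.75,.1)])
print(Ro.from_rotvec(read_state()["tool_rot"]).as_matrix().round(3)); print(np.array(optics.camera_params("wrist")["mount"]).round(3))
```

```text
hub [0.56382168 0.01778785 0.0525    ]
studN foot [0.529 0.003 0.049] 0.0374 -157.4
studF foot [0.598 0.033 0.049] 0.0374 23.2
studF top [0.6   0.031 0.07 ] 0.0388 19.7
studN top [0.529 0.005 0.07 ] 0.0375 -159.3
notch1 [0.549 0.06  0.049] 0.0443 109.5
notch2 [ 0.574 -0.026  0.049] 0.0451 -77.2
block [0.501 0.003 0.041] 0.0647 -167.2
[[ 0.615  0.091  0.015]
 [ 0.486 -0.062  0.015]
 [ 0.459  0.061  0.015]]
edge L2->L0 (160?) 0.15887206081943825 10.797827407141195
edge L1->L2 (128?) 0.12574380979092567 102.44744297937794
-0.15 [None, np.float64(0.0), np.float64(0.03), np.float64(0.05), np.float64(0.05)]
-0.05 [None, np.float64(0.03), np.float64(0.04), np.float64(0.07), np.float64(0.05)]
0.05 [None, np.float64(0.03), np.float64(0.04), np.float64(0.07), np.float64(0.07)]
0.15 [None, np.float64(0.0), np.float64(0.03), np.float64(0.02), np.float64(0.09)]
0.25 [None, np.float64(0.01), np.float64(0.01), np.float64(0.09), np.float64(0.1)]
0.35 [None, np.float64(0.01), np.float64(0.01), np.float64(0.1), np.float64(0.1)]
0.45 [None, None, np.float64(0.03), np.float64(0.1), np.float64(0.09)]
0.55 [None, None, None, None, None]
0.65 [None, None, None, None, None]
0.75 [None, None, None, None, None]
[[ 0.372  0.928 -0.001]
 [ 0.928 -0.372 -0.002]
 [-0.002 -0.    -1.   ]]
[[ 1.     0.001 -0.     0.   ]
 [-0.001  0.96   0.278 -0.07 ]
 [ 0.    -0.278  0.96  -0.143]
 [ 0.     0.     0.     1.   ]]
```

>>> {"op": "servo_tool", "data": {"steps": [[[-0.033,0.039,0],[0,0,0]],[[-0.033,0.039,0],[0,0,0]],[[-0.033,0.039,0],[0,0,0]],[[-0.033,0.039,0],[0,0,0]],[[-0.033,0.039,0],[0,0,0]],[[-0.033,0.039,0],[0,0,0]],[[-0.033,0.039,0],[0,0,0]],[[-0.033,0.039,0],[0,0,0]],[[-0.033,0.039,0],[0,0,0]],[[-0.033,0.039,0],[0,0,0]]], "hand": 0}}

```text
time_s: 1.35
ee_pos: [0.4719, 0.1273, 0.231]
tool_rot: [-2.602, -1.761, 0.0]
contact_force: [0.8, -0.3, -0.5]
width: 0.002
```

>>> {"op": "servo_tool", "data": {"steps": [[[-0.033,0.039,0],[0,0,0]],[[-0.033,0.039,0],[0,0,0]],[[0,0,0.015],[0,0,0.163]],[[0,0,0.015],[0,0,0.163]],[[0,0,0.015],[0,0,0.163]],[[0,0,0.015],[0,0,0.163]],[[0,0,0.015],[0,0,0.163]],[[0,0,0],[0,0,0]],[[0,0,0],[0,0,0]],[[0,0,0],[0,0,0]]]}}

```text
time_s: 2.6
ee_pos: [0.5202, 0.0386, 0.1571]
tool_rot: [3.086, 0.587, 0.002]
contact_force: [0.7, 0.2, -0.5]
width: 0.001
```

Run:
```python
from h import *
s=read_state();I,D=optics.snapshot("wrist");cv2.imwrite("pics/w1.png",I[:,:,::-1]);np.savez("w1.npz",D=D,I=I,pos=s["ee_pos"],rot=s["tool_rot"])
print({k:np.round(v,3) for k,v in s.items()})
```

```text
{'time_s': np.float64(2.6), 'q': array([-0.05 ,  0.146, -0.352,  1.071, -0.   ,  1.145]), 'qd': array([-0.   , -0.002, -0.001, -0.001,  0.   ,  0.007]), 'joint_torque': array([-3.0000e-03, -3.5165e+01,  2.7214e+01,  8.0000e-03, -0.0000e+00,
       -9.0000e-03]), 'ee_pos': array([0.52 , 0.039, 0.157]), 'tool_rot': array([3.086e+00, 5.870e-01, 2.000e-03]), 'contact_force': array([ 0.686,  0.195, -0.501]), 'ft_torque': array([0.019, 0.014, 0.01 ]), 'width': np.float64(0.001)}
```

View pics/w1.png

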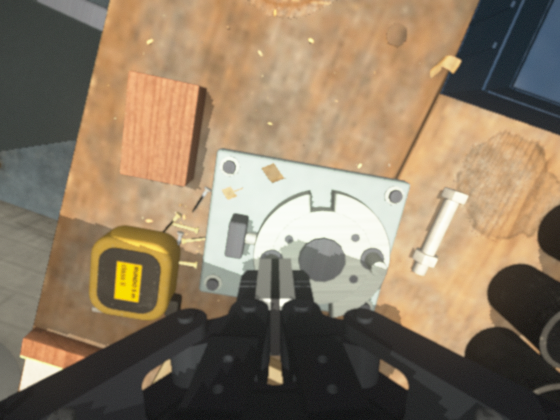

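The wrist view shows the hub at (322,258), one notch at (321,203), the far stud at about (373,260) and the pin block at (236,236). The fingertip partly hides the near stud at about (271,260). I'll cast rays to get refined positions.

Run:
```python
from h import *
f=np.load("w1.npz");I=f["I"];s=dict(ee_pos=f["pos"],tool_rot=f["rot"]);c=cam("wrist",s)
# hub: dark blob near (322,258)
g=cv2.cvtColor(I,cv2.COLOR_RGB2GRAY);m=(g<120).astype(np.uint8);k=np.zeros_like(m);cv2.circle(k,(322,258),32,1,-1)
n,l,st,ce=cv2.connectedComponentsWithStats(m*k,connectivity=4);i=1+st[1:,4].argmax();print(st[i],ce[i])
u,v=ce[i];h=ray(c,u,v,.0525);print("hub",h.round(4))
for nm,(a,b),z in[("notch",(321,203),.0495),("farstud top",(377,263),.0695),("farstud foot",(371,257),.0495),("block",(236,236),.0415),("scr1",(230,167),.015),("scr2",(394,196),.015),("scr3",(213,284),.015)]:
    X=ray(c,a,b,z);d=(X-h)[:2];print(nm,X.round(3),np.hypot(*d).round(4),np.degrees(np.arctan2(d[1],d[0])).round(1))
cv2.imwrite("pics/c1.png",cv2.resize(I[140:320,190:430],None,fx=3.3,fy=3.3,interpolation=cv2.INTER_CUBIC)[:,:,::-1])
```

```text
[ 293  245   51   43 1232] [317.27597403 266.15909091]
hub [0.5664 0.011  0.0525]
notch [0.55  0.057 0.049] 0.0484 109.9
farstud top [0.599 0.035 0.07 ] 0.0408 36.0
farstud foot [0.602 0.032 0.049] 0.0413 30.2
block [0.502 0.007 0.041] 0.065 -176.5
scr1 [0.478 0.05  0.015] 0.097 156.0
scr2 [0.611 0.077 0.015] 0.0799 56.2
scr3 [ 0.499 -0.053  0.015] 0.093 -136.8
```

View pics/c1.png

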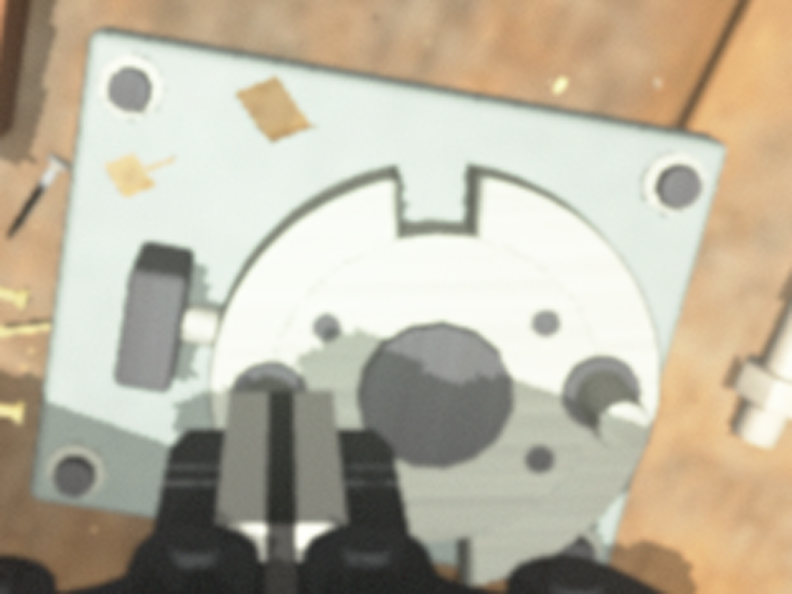

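Run:
```python
from h import *
f=np.load("w1.npz");s=dict(ee_pos=f["pos"],tool_rot=f["rot"]);c=cam("wrist",s)
g=lambda x,y,z:ray(c,190+(x+.5)/3.3-.5,140+(y+.5)/3.3-.5,z)
h=g(436,395,.0525);print("hub",h.round(4))
for nm,p,z in[("notch inner",(438,228),.0495),("notch mouth",(435,172),.0495),("farstud foot",(601,392),.0495),("nearstud foot",(270,396),.0495),("block",(156,330),.0415),("scr1",(130,90),.017),("scr2",(679,187),.017),("scr3",(73,476),.017)]:
    X=g(*p,z);d=(X-h)[:2];print(nm,X.round(3),np.hypot(*d).round(4),np.degrees(np.arctan2(d[1],d[0])).round(1))
a,b,e=[g(*p,.017) for p in[(130,90),(679,187),(73,476)]]
print("yaw",np.degrees(np.arctan2(*(b-a)[[1,0]])),np.degrees(np.arctan2(*(a-e)[[1,0]]))-90, "axis from plate",((b+e)/2+.014*np.array([np.cos(.21),np.sin(.21),0])))
W=Ro.from_rotvec(s["tool_rot"]).as_matrix();print("ydir",np.degrees(np.arctan2(W[1,1],W[0,1])))
```

```text
hub [0.5674 0.0174 0.0525]
notch inner [0.553 0.053 0.049] 0.0385 112.5
notch mouth [0.547 0.064 0.049] 0.0512 113.5
farstud foot [0.603 0.031 0.049] 0.0383 20.7
nearstud foot [0.533 0.002 0.049] 0.0378 -156.1
block [0.503 0.005 0.041] 0.0654 -168.7
scr1 [0.477 0.051 0.017] 0.096 159.8
scr2 [0.611 0.078 0.017] 0.0747 54.0
scr3 [ 0.498 -0.052  0.017] 0.0983 -135.2
yaw 11.463170805102454 11.226282514933658 axis from plate [0.56810329 0.01589577 0.017     ]
ydir -68.44132361034902
```

>>> {"op": "servo_tool", "data": {"steps": [[[-0.002,0,0.014],[0,0,0]],[[0,0,0.014],[0,0,0]],[[0,0,0.014],[0,0,0]],[[0,0,0.014],[0,0,0]],[[0,0,0.014],[0,0,0]],[[0,0,0.014],[0,0,0]],[[0,0,0.008],[0,0,0]],[[0,0,0.006],[0,0,0]],[[0,0,0],[0,0,0]],[[0,0.007,0],[0,0,0]]]}}

```text
time_s: 3.9
ee_pos: [0.5206, 0.0314, 0.0587]
tool_rot: [3.086, 0.587, 0.001]
contact_force: [-0.5, 0.3, 0.0]
width: -0.003
```

>>> {"op": "servo_tool", "data": {"steps": [[[0,0.003,0],[0,0,0]],[[0,0.003,0],[0,0,0]],[[0,0.002,0],[0,0,0]],[[0,0.001,0],[0,0,0]],[[0,0.001,0],[0,0,0]],[[0,0.001,0],[0,0,0]],[[0,0.001,0],[0,0,0]],[[0,0.001,0],[0,0,0]],[[0,0,0],[0,0,0]],[[0,0,0],[0,0,0]]]}}

```text
time_s: 5.15
ee_pos: [0.525, 0.0193, 0.0583]
tool_rot: [-3.087, -0.586, 0.0]
contact_force: [0.0, -0.0, -0.1]
width: 0.002
```

Run:
```python
from h import *
s=read_state();W=Ro.from_rotvec(s["tool_rot"]).as_matrix()
print("axis in tool mm",(1e3*W.T@(np.array([.567,.017,.0525])-s["ee_pos"])).round(1),np.round(s["contact_force"],2))
I,D=optics.snapshot("wrist");cv2.imwrite("pics/w2.png",cv2.resize(I[140:340,170:430],None,fx=3,fy=3)[:,:,::-1])
```

```text
axis in tool mm [38.2 17.5  5.8] [ 0.   -0.01 -0.1 ]
```

View pics/w2.png

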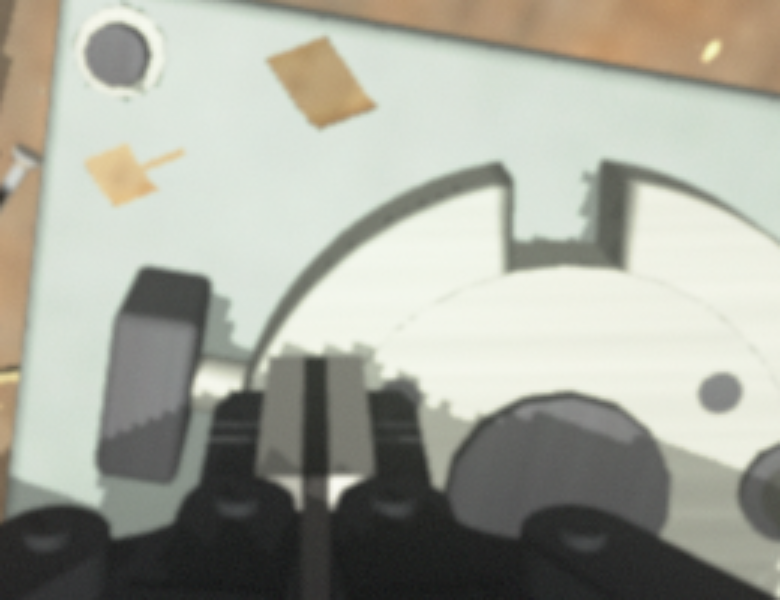

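No contact yet; the finger sits just behind the near stud. I'll start the arc.

>>> {"op": "servo_tool", "data": {"steps": [[[-0.0011,0.0027,0],[0,0,-0.07]],[[-0.0011,0.0027,0],[0,0,-0.07]],[[-0.0011,0.0027,0],[0,0,-0.07]],[[-0.0011,0.0027,0],[0,0,-0.07]],[[-0.0011,0.0027,0],[0,0,-0.07]],[[-0.0011,0.0027,0],[0,0,-0.07]],[[-0.0011,0.0027,0],[0,0,-0.07]],[[-0.0011,0.0027,0],[0,0,-0.07]],[[-0.0011,0.0027,0],[0,0,-0.07]],[[-0.0011,0.0027,0],[0,0,-0.07]]]}}

```text
time_s: 6.45
ee_pos: [0.5321, -0.0076, 0.0581]
tool_rot: [-2.695, -1.611, 0.003]
contact_force: [-3.0, 0.8, 2.5]
width: 0.0
```

```bash
cat > chk.py <<'E'
import sys
from h import *
s=read_state();W=Ro.from_rotvec(s["tool_rot"]).as_matrix()
print("axis in tool mm",(1e3*W.T@(np.array([.567,.017,.0525])-s["ee_pos"])).round(1),np.round(s["contact_force"],2),"stud dir if in contact",np.degrees(np.arctan2(W[1,1],W[0,1]))-90)
for n in sys.argv[2:]:
    s=read_state();c=cam(n,s);I,D=optics.snapshot(n);np.savez(f"{n}_{sys.argv[1]}.npz",D=D,I=I,pos=s["ee_pos"],rot=s["tool_rot"])
    P=cloud(c,D);m=(abs(P[...,2]-.0495)<.02)
    u,v=proj(c,[.567,.017,.05]).round().astype(int);print(n,"axis px",u,v)
    if n=="scene": I=I[v-45:v+45,u-60:u+60];f=6
    else: f=1
    cv2.imwrite(f"pics/{n}_{sys.argv[1]}.png",cv2.resize(I,None,fx=f,fy=f,interpolation=cv2.INTER_CUBIC)[:,:,::-1])
E
python3 chk.py 3 scene
```

```text
axis in tool mm [38.2 19.1  5.5] [-2.98  0.75  2.5 ] stud dir if in contact -118.25961166088365
scene axis px 258 226
```

View pics/scene_3.png

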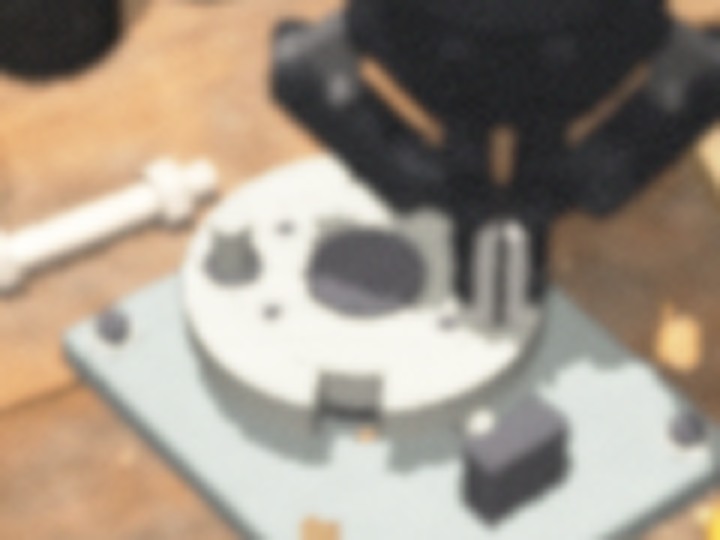

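The disc turned with the finger and the near notch is now at crop (348,385). I'll continue most of the way.

>>> {"op": "servo_tool", "data": {"steps": [[[-0.0011,0.0027,0],[0,0,-0.07]],[[-0.0011,0.0027,0],[0,0,-0.07]],[[-0.0011,0.0027,0],[0,0,-0.07]],[[-0.0011,0.0027,0],[0,0,-0.07]],[[-0.0011,0.0027,0],[0,0,-0.07]],[[-0.0011,0.0027,0],[0,0,-0.07]],[[-0.0011,0.0027,0],[0,0,-0.07]],[[-0.0011,0.0027,0],[0,0,-0.07]],[[0,0,0],[0,0,0]],[[0,0,0],[0,0,0]]]}}

```text
time_s: 7.75
ee_pos: [0.5513, -0.022, 0.058]
tool_rot: [-2.151, -2.29, 0.003]
contact_force: [-3.0, -1.9, 0.1]
width: 0.001
```

```bash
python3 chk.py 4 wrist
python3 - <<'E'
from h import *
c=cam("scene");h=np.array([.567,.017])
for n,p in[("notch before",(349,384)),("stud before",(233,268))]:
    X=ray(c,198+(p[0]+.5)/6-.5,181+(p[1]+.5)/6-.5,.0495);d=X[:2]-h;print(n,X.round(3),np.hypot(*d).round(4),np.degrees(np.arctan2(d[1],d[0])).round(1))
E
```

```text
axis in tool mm [37.9 18.1  5.5] [-2.96 -1.92  0.12] stud dir if in contact -86.41494500181966
wrist axis px 354 303
notch before [0.53  0.04  0.049] 0.0434 148.0
stud before [0.586 0.049 0.049] 0.0373 59.9
```

View pics/wrist_4.png

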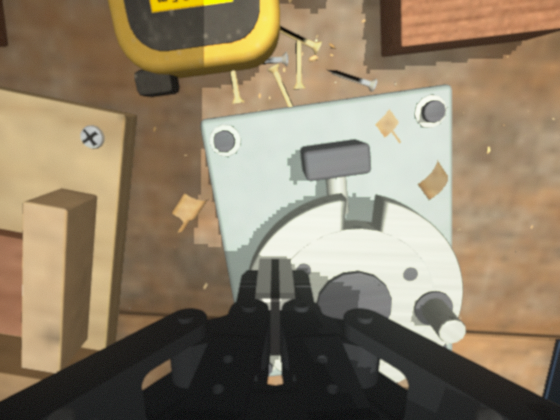

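The notch is at about (363,213), a little short of the pin at (339,188). I'll measure the remaining angle from the brightness around the r = 46 mm circle.

```bash
cat > ang.py <<'E'
import sys
from h import *
f=np.load(sys.argv[1]);I=f["I"];z=float(sys.argv[2]);s=dict(ee_pos=f["pos"],tool_rot=f["rot"]);c=cam(sys.argv[1].split("_")[0],s)
g=cv2.cvtColor(I,cv2.COLOR_RGB2GRAY).astype(np.float32)
h=ray(c,float(sys.argv[3]),float(sys.argv[4]),z+.003) if len(sys.argv)>3 else np.array([.567,.017,0]);print("hub",h.round(4))
def show(r,z,a):
    p=np.array([proj(c,[h[0]+r*np.cos(t),h[1]+r*np.sin(t),z]) for t in np.radians(a)],np.float32)
    print(r,z,list(zip(a.tolist(),cv2.remap(g,p[None,:,0],p[None,:,1],1)[0].astype(int).tolist())))
a=np.arange(164,212,2)
for r in(.042,.046,.049): show(r,z,a)
X=[ray(c,*p,.03) for p in [(339,188)]];print("pin",[np.degrees(np.arctan2(*(x-h)[[1,0]]))%360 for x in X],np.hypot(*(X[0]-h)[:2]))
X=ray(c,336,158,.0415);print("block",np.degrees(np.arctan2(*(X-h)[[1,0]]))%360)
E
python3 ang.py wrist_4.npz .0495 354 301
```

```text
hub [0.5643 0.0159 0.0525]
0.042 0.0495 [(164, 237), (166, 233), (168, 173), (170, 98), (172, 94), (174, 95), (176, 146), (178, 153), (180, 155), (182, 154), (184, 152), (186, 152), (188, 152), (190, 161), (192, 153), (194, 197), (196, 239), (198, 240), (200, 241), (202, 241), (204, 242), (206, 243), (208, 243), (210, 242)]
0.046 0.0495 [(164, 237), (166, 239), (168, 215), (170, 129), (172, 90), (174, 92), (176, 127), (178, 150), (180, 154), (182, 152), (184, 152), (186, 151), (188, 151), (190, 159), (192, 157), (194, 231), (196, 241), (198, 240), (200, 239), (202, 239), (204, 240), (206, 241), (208, 241), (210, 240)]
0.049 0.0495 [(164, 140), (166, 135), (168, 130), (170, 119), (172, 94), (174, 91), (176, 152), (178, 208), (180, 169), (182, 171), (184, 172), (186, 155), (188, 162), (190, 158), (192, 104), (194, 119), (196, 121), (198, 122), (200, 121), (202, 122), (204, 122), (206, 121), (208, 123), (210, 122)]
pin [np.float64(190.09129124767819)] 0.04917120955489043
block 192.08004903905046
```

```bash
python3 ang.py wrist_4.npz .0495 | grep -v 0.042
```

```text
hub [0.567 0.017 0.   ]
0.046 0.0495 [(164, 239), (166, 240), (168, 238), (170, 188), (172, 102), (174, 94), (176, 95), (178, 150), (180, 153), (182, 154), (184, 153), (186, 153), (188, 152), (190, 153), (192, 158), (194, 186), (196, 239), (198, 241), (200, 241), (202, 240), (204, 240), (206, 241), (208, 243), (210, 243)]
0.049 0.0495 [(164, 238), (166, 239), (168, 241), (170, 213), (172, 122), (174, 92), (176, 90), (178, 146), (180, 151), (182, 152), (184, 153), (186, 151), (188, 151), (190, 150), (192, 142), (194, 221), (196, 241), (198, 240), (200, 240), (202, 239), (204, 240), (206, 241), (208, 241), (210, 240)]
pin [np.float64(190.7147363161876)] 0.05200172158317471
block 192.4711198595289
```

>>> {"op": "servo_tool", "data": {"steps": [[[-0.0003,0.0007,0],[0,0,-0.0175]],[[-0.0003,0.0007,0],[0,0,-0.0175]],[[-0.0003,0.0007,0],[0,0,-0.0175]],[[-0.0003,0.0007,0],[0,0,-0.0175]],[[-0.0003,0.0007,0],[0,0,-0.0175]],[[-0.0003,0.0007,0],[0,0,-0.0175]],[[-0.0003,0.0007,0],[0,0,-0.0175]],[[-0.0003,0.0007,0],[0,0,-0.0175]],[[-0.0003,0.0007,0],[0,0,-0.0175]],[[0,0,0],[0,0,0]]]}}

```text
time_s: 9.05
ee_pos: [0.5588, -0.0234, 0.0583]
tool_rot: [1.962, 2.454, 0.001]
contact_force: [-1.9, -2.0, -1.4]
width: 0.001
```

```bash
python3 chk.py 5 wrist; python3 ang.py wrist_5.npz .0495 | grep 0.04
python3 -c "
import cv2;I=cv2.imread('pics/wrist_5.png');cv2.imwrite('pics/w5c.png',cv2.resize(I[130:340,240:480],None,fx=2.8,fy=2.8,interpolation=2))"
```

```text
axis in tool mm [37.6 16.8  5.8] [-1.95 -2.   -1.39] stud dir if in contact -77.28590008084294
wrist axis px 354 301
0.042 0.0495 [(164, 240), (166, 240), (168, 240), (170, 240), (172, 240), (174, 240), (176, 241), (178, 241), (180, 217), (182, 120), (184, 95), (186, 94), (188, 134), (190, 150), (192, 151), (194, 150), (196, 146), (198, 144), (200, 141), (202, 139), (204, 130), (206, 177), (208, 241), (210, 242)]
0.046 0.0495 [(164, 240), (166, 240), (168, 240), (170, 239), (172, 238), (174, 238), (176, 239), (178, 240), (180, 233), (182, 158), (184, 93), (186, 93), (188, 123), (190, 150), (192, 142), (194, 218), (196, 236), (198, 232), (200, 215), (202, 156), (204, 137), (206, 220), (208, 242), (210, 241)]
0.049 0.0495 [(164, 237), (166, 238), (168, 239), (170, 238), (172, 238), (174, 239), (176, 239), (178, 241), (180, 241), (182, 182), (184, 98), (186, 92), (188, 110), (190, 152), (192, 143), (194, 209), (196, 238), (198, 232), (200, 196), (202, 128), (204, 165), (206, 237), (208, 242), (210, 240)]
```

View pics/w5c.png

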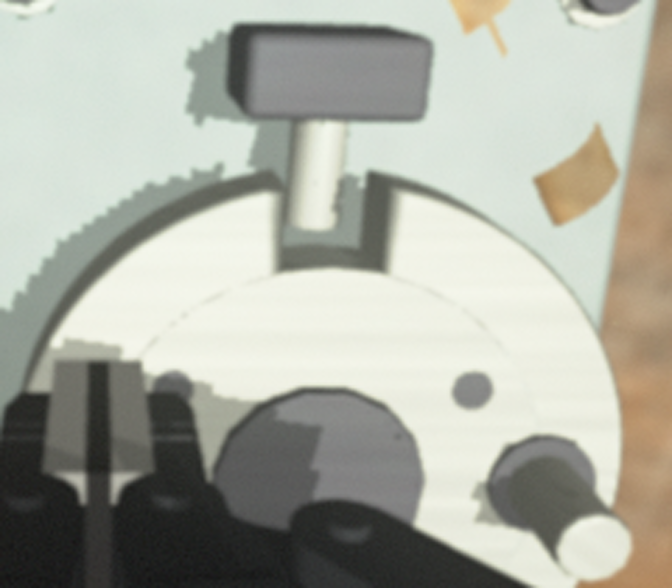

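Run:
```python
from h import *
f=np.load("wrist_5.npz");c=cam("wrist",dict(ee_pos=f["pos"],tool_rot=f["rot"]));h=np.array([.567,.017,0])
G=lambda x,y,z:ray(c,240+(x+.5)/2.8-.5,130+(y+.5)/2.8-.5,z)
for n,p,z in[("pinL tip",(291,215),.03),("pinR tip",(337,215),.03),("pinL root",(297,128),.03),("pinR root",(345,128),.03),("nL out",(276,195),.0495),("nR out",(398,192),.0495),("nL in",(275,268),.0495),("nR in",(387,270),.0495),("stud",(541,487),.0495),("hub",(320,478),.0525),("blkNL",(247,113),.0415),("blkNR",(424,116),.0415)]:
    X=G(*p,z);d=(X-h)[:2];t=np.radians(192);print(n,X.round(4),"r",np.hypot(*d).round(4),"ang",(np.degrees(np.arctan2(d[1],d[0]))%360).round(1),"lat mm",(1e3*(-d[0]*np.sin(t)+d[1]*np.cos(t))).round(1))
```

```text
pinL tip [0.5279 0.0046 0.03  ] r 0.041 ang 197.5 lat mm 3.9
pinR tip [0.5261 0.0126 0.03  ] r 0.0412 ang 186.1 lat mm -4.2
pinL root [0.5126 0.0014 0.03  ] r 0.0566 ang 196.0 lat mm 3.9
pinR root [0.5108 0.0095 0.03  ] r 0.0567 ang 187.6 lat mm -4.4
nL out [ 0.521  -0.0035  0.0495] r 0.0504 ang 204.0 lat mm 10.5
nR out [0.5163 0.015  0.0495] r 0.0507 ang 182.3 lat mm -8.5
nL in [ 5.326e-01 -4.000e-04  4.950e-02] r 0.0386 ang 206.8 lat mm 9.9
nR in [0.529  0.0171 0.0495] r 0.038 ang 179.8 lat mm -8.0
stud [0.5604 0.0543 0.0495] r 0.0379 ang 100.0 lat mm -37.9
hub [0.5656 0.016  0.0525] r 0.0017 ang 214.5 lat mm 0.7
blkNL [ 0.5106 -0.0098  0.0415] r 0.0625 ang 205.4 lat mm 14.5
blkNR [0.5048 0.0181 0.0415] r 0.0623 ang 179.0 lat mm -14.0
```

The notch is about 1 mm past the pin centreline, inside the 3 mm of play. I'll back off, rise, and go over the hub.

>>> {"op": "servo_tool", "data": {"steps": [[[0,-0.003,0],[0,0,0]],[[0,-0.004,0],[0,0,0]],[[0,0,-0.014],[0,0,0]],[[0,0,-0.014],[0,0,0]],[[0.019,0.012,0],[0,0,0]],[[0.019,0.012,0],[0,0,0]],[[0,0,0.012],[0,0,0]],[[0,0,0.012],[0,0,0]],[[0,0,0],[0,0,0]],[[0,0,0],[0,0,0]]]}}

```text
time_s: 10.35
ee_pos: [0.5665, 0.0168, 0.062]
tool_rot: [-1.963, -2.452, 0.001]
contact_force: [-0.6, -0.4, 0.8]
width: 0.002
```

```bash
python3 chk.py 6 wrist; python3 ang.py wrist_6.npz .0495|grep 0.046
```

```text
axis in tool mm [0.  0.5 9.5] [-0.63 -0.37  0.79] stud dir if in contact -77.34027005293748
wrist axis px 275 266
0.046 0.0495 [(164, 243), (166, 244), (168, 243), (170, 242), (172, 241), (174, 241), (176, 243), (178, 242), (180, 235), (182, 157), (184, 119), (186, 147), (188, 121), (190, 197), (192, 239), (194, 230), (196, 193), (198, 136), (200, 149), (202, 160), (204, 131), (206, 215), (208, 240), (210, 240)]
pin [np.float64(148.59177605351888)] 0.046115325066237445
```

>>> {"op": "servo_tool", "data": {"steps": [[[0,0,0.004],[0,0,0]],[[0,0,0.003],[0,0,0]],[[0,0,0.0015],[0,0,0]],[[0,0,0.001],[0,0,0]],[[0,0,0.001],[0,0,0]],[[0,0,0.001],[0,0,0]],[[0,0,0.001],[0,0,0]],[[0,0,0.001],[0,0,0]],[[0,0,0.001],[0,0,0]],[[0,0,0],[0,0,0]]]}}

```text
time_s: 11.65
ee_pos: [0.5669, 0.0174, 0.0485]
tool_rot: [1.962, 2.454, -0.0]
contact_force: [-2.2, -0.3, 4.5]
width: 0.001
```

It is 4 mm down with only 4.5 N, past the 1–3 mm where the pin would stop it. I'll press on.

>>> {"op": "servo_tool", "data": {"steps": [[[0,0,0.001],[0,0,0]],[[0,0,0.001],[0,0,0]],[[0,0,0.001],[0,0,0]],[[0,0,0.001],[0,0,0]],[[0,0,0.0005],[0,0,0]],[[0,0,0.0005],[0,0,0]],[[0,0,0.0005],[0,0,0]],[[0,0,0],[0,0,0]],[[0,0,0],[0,0,0]],[[0,0,0],[0,0,0]]]}}

```text
time_s: 12.9
ee_pos: [0.567, 0.0173, 0.0445]
tool_rot: [1.962, 2.453, -0.0]
contact_force: [-5.6, -0.2, 14.6]
width: 0.004
```

>>> {"op": "servo_tool", "data": {"steps": [[[0,0,0.0005],[0,0,0]],[[0,0,0.0005],[0,0,0]],[[0,0,0],[0,0,0]],[[0,0,0],[0,0,0]],[[0,0,0],[0,0,0]],[[0,0,0],[0,0,0]],[[0,0,0],[0,0,0]],[[0,0,0],[0,0,0]],[[0,0,0],[0,0,0]],[[0,0,0],[0,0,0]]]}}

```text
time_s: 14.15
ee_pos: [0.567, 0.0174, 0.0444]
tool_rot: [1.962, 2.453, -0.0]
contact_force: [-7.5, 0.1, 20.7]
width: 0.002
```

>>> {"op": "servo_tool", "data": {"steps": [[[0,0,-0.002],[0,0,0]],[[0,0,-0.004],[0,0,0]],[[0,0,-0.01],[0,0,0]],[[0,0,-0.02],[0,0,0]],[[0,0,-0.02],[0,0,0]],[[0,0,-0.02],[0,0,0]],[[0,-0.02,-0.02],[0,0,0]],[[0,-0.02,-0.02],[0,0,0]],[[0,-0.02,0],[0,0,0]],[[0,0,0],[0,0,0]]]}}

```text
time_s: 15.4
ee_pos: [0.5075, 0.004, 0.1577]
tool_rot: [-1.963, -2.453, -0.0]
contact_force: [0.4, -0.0, -0.2]
width: 0.0
```

```bash
python3 chk.py 7 scene wrist
python3 - <<'E'
from h import *
for n in("scene","wrist"):
    f=np.load(n+"_7.npz");c=cam(n,dict(ee_pos=f["pos"],tool_rot=f["rot"]));P=cloud(c,f["D"]);d=P[...,:2]-[.567,.017];r=np.hypot(d[...,0],d[...,1])
    a=np.degrees(np.arctan2(d[...,1],d[...,0]))%360;t=np.radians(191.5);u=d@[np.cos(t),np.sin(t)];l=d@[-np.sin(t),np.cos(t)]
    for k,m in(("hub",r<.013),("disc",(r>.022)&(r<.03)),("block",(u>.063)&(u<.071)&(abs(l)<.011))): print(n,k,m.sum(),np.median(P[...,2][m]).round(4))
E
```

```text
axis in tool mm [ -0.4  60.9 105.2] [ 0.42 -0.04 -0.19] stud dir if in contact -77.32628299177077
scene axis px 258 226
wrist axis px 274 284
scene hub 125 0.0432
scene disc 300 0.0405
scene block 174 0.166
wrist hub 0 nan
wrist disc 885 0.0416
wrist block 5294 0.1998
  return _methods._mean(a, axis=axis, dtype=dtype,
  ret = ret.dtype.type(ret / rcount)
```

View pics/scene_7.png

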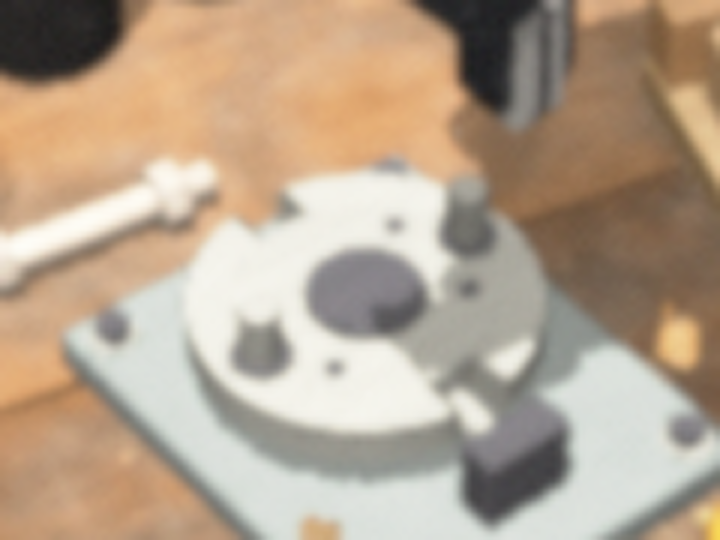

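The disc is down with the pin in the notch, at about crop (475,400). Its top measures 0.0405–0.0416 m and the hub 0.043 m, and the tool is clear. I'm handing in.

```bash
python3 -c "
from rig import job;print(job.sign_off())"
```

```text
the job is handed in; nothing more can be done
None
```

The disc is turned, pressed fully home and released, and the job is handed in at about 15.5 s on the robot's clock.

- **Turning:** I pushed the near stud sideways with the shut fingertips, about 80° anticlockwise. One notch ended up about 1 mm past the pin's centreline, inside the 3 mm of play. The force was about 3–4 N whenever I read it.
- **Pressing:** I pressed the middle of the bush until it hit the hard stop. The tool stood at 0.0444 m against the nominal 0.0445 m for home. The force there rose to about 21 N vertically and 22 N in all.
- **Final checks:**
  - After I lifted away, the depth images put the disc's top at 0.0405–0.0416 m (nominal 0.0415 m) and the bush at 0.043 m (nominal 0.0445 m).
  - The last scene picture shows the pin seated in the notch and the bolt where it was. The wood offcut and tape measure are outside that crop, but the tool never went near them.
- **Disagreements:** The depth check of the pin block's own top failed because the gripper was in the way, so "level with the block" rests on the heights above. Before pressing, the far stud's position suggested the disc was about 2° short of the target, while the notch edges said about 1° over. The disc going fully home settled that it was close enough.

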